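Scrub out the chip cup

TASK

Take the long-handled brush out of its short dark pot and scrub out the tall steel chip cup with it: push the bristles down to the bottom of the cup three times, drawing them up at least half-way out of the cup between strokes. Then stand the brush upright in its pot again and let go of it, bristles down, leaving the cup and the pot standing where they were and the other things on the bench undisturbed.

Things in the scene. Friction and masses are not known exactly. Their poses are not given: they have to be found in the camera images.
- brush: round brush 240 mm long, 120 g, standing upright in the pot, bristles down, up to 5 mm off its centre. Origin: centre of the flat foot of the bristles; z along the brush towards the handle. Pale rigid bristle head, 56 mm diameter, z = 0 to 70 mm (foot 44 mm, tapering out over 10 mm); 7 mm wire stem to z = 140; straight round black handle, 22 mm diameter, z = 140 to 240 (ends rounded)
- cup: tall, plain round steel cup, loose on the bench, open at the top, no handle: 78 mm outer diameter, 95 mm high, 72 mm inner diameter, inner floor 5 mm up, about 450 g. Origin: centre of its underside, z up. It may stand to the left or to the right of the pot.
- cup_rim (a point): centre of the cup's mouth, 95 mm above its underside
- cup_floor (a point): centre of the cup's inner floor, 5 mm above its underside
- pot: short, dark steel brush pot, round, loose on the bench, open at the top: 92 mm outer diameter, 55 mm high, 80 mm inner diameter, inner floor 5 mm up, about 800 g. Origin: centre of its underside, z up. The brush stands in it at the start and must end in it.
- pot_floor (a point): centre of the pot's inner floor, 5 mm above its underside
- chuck: bystander: steel drill chuck standing on the bench, jaws up, 54 mm in diameter, 70 mm high; origin at the centre of its underside
- dish: bystander: empty shallow aluminium dish, 90 mm in diameter, 28 mm high; origin at the centre of its underside
- fob: bystander: black car key with a steel blade lying flat, 118 mm long, 36 mm wide, 14 mm high; origin under the centre of its black grip, x along the blade
- file: bystander: flat hand file lying on the bench, 245 mm long, 22 mm wide, 16 mm high, red handle; origin between handle and blade, x along the blade
Not all that is in view belongs to the job. Leave any purple look-alike of the cup alone. Of the things shaped like the brush, the wooden one is meant.

How it is judged:
On the way, in this order (a step that is already met when the one before it is completed fails the run):
1. first stroke: the foot of the bristles is inside the cup, within 13 mm of its floor (z of brush in the frame of cup below 0.018 m and horizontal distance between brush and cup_floor below 0.03 m), for 0.05 s.
2. the brush is drawn up over the cup's axis, its foot 40 mm or more above the cup's floor (z of brush in the frame of cup above 0.045 m and horizontal distance between brush and cup_floor below 0.035 m), for 0.05 s.
3. second stroke: the foot of the bristles is inside the cup, within 13 mm of its floor (all of step 1), for 0.05 s.
4. the brush is drawn up over the cup's axis, its foot 40 mm or more above the cup's floor (all of step 2), for 0.05 s.
5. third stroke: the foot of the bristles is inside the cup, within 13 mm of its floor (all of step 3), for 0.05 s.
At the end, for the whole second after the job is handed in: The brush stands in the pot, bristles down, its foot within 13 mm of the pot's floor and 25 mm of its centre, leaning less than 17 degrees, released and at rest; cup and pot are upright and each within 40 mm of where it started (horizontal distance between brush and pot_floor below 0.025 m and z of brush in the frame of pot below 0.018 m and angle between brush's own z axis and vertical below 0.3 rad and linear speed of brush below 0.03 m/s and angle between each of cup, pot's own z axis and vertical below 0.1 rad and distance of each of cup, pot from where it was at the start of the episode below 0.04 m); the robot touches nothing.
It fails at once if the cup or the pot is tipped by more than 30 degrees (angle between any of cup, pot's own z axis and vertical above 0.52 rad).
It fails at once if the chuck, the dish, the car key or the file is moved by more than 30 mm (distance of any of chuck, dish, fob, file from where it was at the start of the episode above 0.03 m).
It also fails if it takes over 58 s, if anything falls off the work surface, if the arm or the gripper's body presses on something with over 40 N, if the wrist force passes 120 N, or if a joint passes its speed limit or range.

ROBOT

A 6-joint arm with a two-finger parallel gripper is mounted at the origin on the work surface. World frame = base frame: x ahead of the robot, y to its left, z up, the work surface at z = 0. Lengths are in m, angles in rad, forces in N, time in s.
With the tool pointing down it reaches from about 0.375 to 0.975 m from the base axis. Payload 3.8 kg.
Tool frame: the origin (TCP) lies midway between the tips of the shut fingers; the grasp point (between the pads) lies 19 mm behind it; z points along the fingers, y is the line along which they close (so a half turn about z gives the same grasp; the last joint's range is limited). The gripper opens to 85 mm and grips with 20 to 120 N. Pads are 22 mm wide; open, the fingers measure 114 mm over their backs; the gripper's body (76 mm by 85 mm) begins 54 mm behind the grasp point. The pads swing forward as they close: fully open they stand 13 mm farther back than shut.
Start: joints at [-1.166, 0.264, 1.604, -0, 1.274, -0.037], TCP at [0.289, -0.61, 0.231] pointing down, gripper open.
Joint ranges: [-2.63, 2.63], [-0.94, 2.18], [0.31, 2.57], [-1.31, 4.45], [0, 2.66], [-2.55, 2.55]. Speed limits (rad/s): [2.57, 2.57, 3.14, 3.14, 3.14, 3.14].

INTERFACE

Orientations are given as a rotation vector (axis times angle).
In Python, from workcell import * gives the robot as it stands. The module is installed in compiled form; this text tells all that it offers.
- The arm moves only by the tool apply_moves, never from a script. Its arguments are lists of equal length, an entry for each row: "fingers": the opening, from 0 (shut) to 1 (fully open); "travel": the shift along the tool's x, y, z normalised to -1 to 1, where 1 is 0.05 m, a list of three; "rotation": the turn, a rotation vector about the tool's x, y, z normalised to -1 to 1, where 1 is 6 degrees, a list of three. In form: {"fingers": [fingers, ...], "travel": [[dx, dy, dz], ...], "rotation": [[ax, ay, az], ...]}. A call has 1 to 12 rows; each row shifts and turns the commanded pose from where the row before left it, along the tool's axes as they then stand; what a row does not reach is not made up. A row lasts 1/10 s, in which the tool goes at most 50 mm and 8.59 degrees, less where a joint would pass 70% of its speed; a pose out of reach is approached as far as the arm can. A call with a number of a shift or a turn outside -1 to 1 is refused whole. A call with a gripper value outside its range is refused whole. The fingers move at their own pace and stop on an object; "newtons" is the grip in N (left out, the last holds). Time passes only in rows, so rows that do not move let the fingers close. It gives the time, the measured TCP pose, the force, the opening and the grip force at its end, in the units of the state.
- read_state(): the state, without advancing time (a new reading comes with each control period).
- read_camera(name): name is "scene" or "top" or "wrist"; returns a dict with "image" (400x640x3 uint8, red, green, blue), "fx", "fy", "cx", "cy" (pixels), "k1" (the pictures are not rectified: a ray, as slopes to the right and down, at radius r is drawn at 1 + k1 r^2 times it, then the intrinsics apply), "extrinsics" (4x4, takes a point from world to camera coordinates). Camera axes: x right, y down, z forward; pixel columns grow to the right and rows downward; lengths in m; the calibration is good to about 2 mm. A picture is of the moment at which its call begins. There is no depth.
- finish_job(): hands the job in; it is judged then, once.
Trained networks look in the newest picture that a camera, given by its name, has taken for a name from the list of things; names that differ only in an ending like _2 or _b are one class to them, and where a whole thing is asked for, a point or a joint stands for the part that bears it (a point fixed in the world has none). Each returns a list of dicts, best first, with "p" (0 to 1); they miss things now and then, are a little off and sometimes report something else, mostly with a low value. They report only what shows in the picture. A call takes as long as a camera call. They do not tell look-alikes from the thing itself.
- regions_of(camera, name): "mask" (400x640 bool, what is visible of it) and "bbox" ([left, top, width, height] in pixels, round what is visible of it).
- tip_of(camera, name): "location" ([column, row] in pixels: a listed point, or the origin of a listed thing).
The state is a dict: "time": time; "q": joint angles; "joint_vel": joint speeds; "joint_torque": joint torques, N m; "tool_pos": TCP position; "tcp_rot": TCP orientation; "wrist_force": force on the tool from outside, world axes, zero at the start; "torque": the same for the moment, N m; "width": opening from 0.0 (shut) to 1.0 (fully open); "grip_force": force on a finger pad.
Only numpy, scipy, OpenCV 4.12 (cv2) and the standard library are available. Lean on these libraries where they do the work, as an engineer would, in place of code of your own. Each camera call takes 0.05 s, during which the arm holds its last target. There are 200 camera calls.

## Working session

There is one attempt and no reset: what is moved stays moved. The work goes in short steps, Python scripts to look and compute and a tool call to move; the robot and the scene stay as the last step left them, time stands still between calls to the robot, and variables do not carry over. Pictures are saved under pics/ and viewed, at most 10 in all, crops included, and the job is handed in when it is done.

Besides the shell and the picture viewer there is one more tool, called after "Emit:" as a command line: name --argument value ..., lists and objects as JSON in quotes. apply_moves: Moves the arm, as the interface text tells. Scaled input: -1 to 1 covers 0.05 m each way for a shift and 6 degrees each way for a turn. Its arguments: {"type":"object","properties":{"fingers":{"type":"array","items":{"type":"number"}},"travel":{"type":"array","items":{"type":"array","items":{"type":"number"}}},"rotation":{"type":"array","items":{"type":"array","items":{"type":"number"}}},"newtons":{"type":"number"}},"required":["fingers","travel","rotation"]}

```bash
mkdir -p pics
cat > h.py <<'E'
from workcell import *
import numpy as np, cv2
from scipy.spatial.transform import Rotation as R
def ray(c,px):
    K=np.array([[c['fx'],0,c['cx']],[0,c['fy'],c['cy']],[0,0,1]])
    d=np.array([(px[0]-c['cx'])/c['fx'],(px[1]-c['cy'])/c['fy']]); u=d.copy()
    for _ in range(20): u=d/(1+c['k1']*(u@u))
    E=np.array(c['extrinsics']); r=E[:3,:3].T@np.r_[u,1]; o=-E[:3,:3].T@E[:3,3]
    return o,r/np.linalg.norm(r)
def atz(c,px,z):
    o,r=ray(c,px); return o+r*(z-o[2])/r[2]
def tri(rs):
    A=sum(np.eye(3)-np.outer(r,r) for o,r in rs); b=sum((np.eye(3)-np.outer(r,r))@o for o,r in rs)
    return np.linalg.solve(A,b)
def proj(c,p):
    E=np.array(c['extrinsics']); q=E[:3,:3]@p+E[:3,3]; u=q[:2]/q[2]; u=u*(1+c['k1']*(u@u))
    return np.array([c['fx']*u[0]+c['cx'],c['fy']*u[1]+c['cy']])
E
python3 - <<'E'
from h import *
np.set_printoptions(precision=4,suppress=True)
for n in ['scene','top']:
    c=read_camera(n); cv2.imwrite(f'pics/{n}0.png',c['image'][:,:,::-1])
    o,_=ray(c,(320,200)); print(n,'cam at',o,c['fx'],c['k1'])
    for t in ['brush','cup','cup_rim','cup_floor','pot','pot_floor','chuck','dish','fob','file']:
        for d in tip_of(n,t)[:3]:
            if d['p']>.2: print(t,round(d['p'],2),np.round(d['location']),atz(c,d['location'],{'cup_rim':.095,'cup_floor':.005,'pot_floor':.005}.get(t,0))[:2])
        if t in('brush','cup','pot'): print('  ',[(round(d['p'],2),d['bbox']) for d in regions_of(n,t)[:3]])
s=read_state();print(s)
E
```

```text
scene cam at [ 1.2343 -0.224   0.7555] 464.1186058377182 -0.1021553646545539
brush 0.62 [421. 245.] [0.6674 0.1534]
brush 0.57 [394. 199.] [0.5174 0.1499]
   [(0.85, [383.1, 112.8, 29.0, 82.3]), (0.66, [411.5, 151.8, 36.2, 99.2])]
cup 0.75 [210. 225.] [ 0.4872 -0.2781]
cup 0.74 [178. 194.] [ 0.3605 -0.3438]
   [(0.93, [184.0, 181.7, 42.5, 54.4]), (0.63, [151.0, 153.0, 40.8, 50.7])]
cup_rim 0.9 [165. 160.] [ 0.3475 -0.3515]
cup_rim 0.65 [203. 192.] [ 0.4794 -0.2752]
cup_floor 0.74 [348. 274.] [ 0.7009 -0.0217]
cup_floor 0.72 [177. 192.] [ 0.3591 -0.3451]
cup_floor 0.57 [210. 225.] [ 0.492  -0.2771]
pot 0.63 [392. 207.] [0.5421 0.1362]
   [(0.89, [373.1, 180.9, 46.9, 36.2])]
pot_floor 0.86 [394. 206.] [0.5442 0.1393]
chuck 0.76 [350. 273.] [ 0.6966 -0.0174]
dish 0.77 [475. 242.] [0.6923 0.2693]
dish 0.68 [396. 204.] [0.5366 0.1484]
fob 0.74 [224. 296.] [ 0.686  -0.2697]
file 0.97 [321. 194.] [ 0.4574 -0.0106]
top cam at [ 0.3006 -0.0439  1.1474] 479.7175844801734 -0.10985778681618165
brush 0.94 [248. 216.] [0.5315 0.1374]
brush 0.9 [246. 168.] [0.653  0.1474]
   [(0.93, [225.7, 188.8, 
[... 589 characters left out ...]
419. 235.] [ 0.4823 -0.2786]
dish 0.81 [199. 151.] [0.6989 0.268 ]
fob 0.64 [414. 156.] [ 0.6835 -0.2755]
fob 0.46 [420. 235.] [ 0.4825 -0.2801]
file 0.67 [312. 245.] [ 0.4595 -0.0184]
file 0.56 [426. 226.] [ 0.5029 -0.2964]
{'time': 1.4, 'q': array([-1.1659,  0.2639,  1.604 ,  0.0001,  1.2736, -0.0369]), 'joint_vel': array([ 0.0013, -0.0001,  0.001 , -0.0008,  0.0019,  0.0009]), 'joint_torque': array([ -0.0009, -51.5062, -36.7714,   0.    ,   0.001 ,  -0.    ]), 'tool_pos': array([ 0.2886, -0.6102,  0.2313]), 'tcp_rot': array([3.0652, 0.6884, 0.0001]), 'wrist_force': array([0.0195, 0.0365, 0.519 ]), 'torque': array([-0.025 , -0.0252,  0.0241]), 'grip_force': 0.0, 'width': 0.999715536319911}
```

Run:
```python
import cv2
cv2.imwrite('pics/both.png',cv2.resize(cv2.vconcat([cv2.imread('pics/scene0.png')[90:330,100:540],cv2.imread('pics/top0.png')[100:320,130:570]]),None,fx=1.28,fy=1.28))
```

```text
(no output)
```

View pics/both.png

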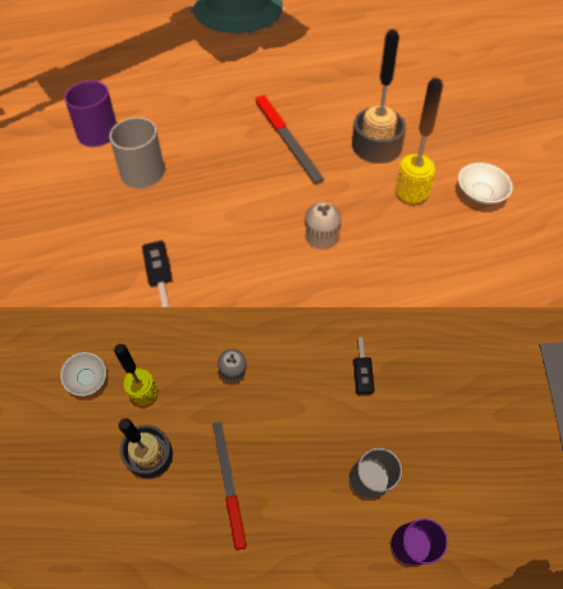

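The steel cup is at scene (205,205) and top (422,225), with the purple look-alike behind it. The wooden brush stands in its pot at scene (394,180) and top (246,210). The yellow decoy brush is beside it at scene (422,240), about 12 cm further out. Next I fit the silhouettes in both views.

```bash
cat > fit.py <<'E'
from h import *
from scipy.optimize import minimize
np.set_printoptions(precision=4,suppress=True)
T=np.linspace(0,2*np.pi,48)
def sil(c,x,y,z0,z1,r):
    P=[proj(c,np.array([x+r*np.cos(t),y+r*np.sin(t),z])) for z in(z0,z1) for t in T]
    return cv2.convexHull(np.float32(P))
def hull(m): 
    k=cv2.findContours(m.astype(np.uint8),0,2)[0]; return cv2.convexHull(max(k,key=cv2.contourArea)).astype(np.float32)
def iou(a,b):
    i=cv2.intersectConvexConvex(a,b)[0]; return i/(cv2.contourArea(a)+cv2.contourArea(b)-i)
def fit(views,p0,h,r,dz=True):
    f=lambda p:-sum(iou(sil(c,p[0],p[1],p[2] if dz else p0[2],(p[2] if dz else p0[2])+h,r),H) for c,H in views)
    p0=np.array(p0) if dz else np.array(p0[:2])
    s=minimize(f,p0,method='Nelder-Mead',options=dict(xatol=1e-4,fatol=1e-5,initial_simplex=np.vstack([p0,p0+.01*np.eye(len(p0))])))
    return s.x,-s.fun/len(views)
E
python3 - <<'E'
from fit import *
V={'cup':[],'pot':[],'h':[]}
for n in ['scene','top']:
    c=read_camera(n)
    pick=lambda t,p:min(regions_of(n,t),key=lambda d:np.hypot(*(np.array(d['bbox'][:2])+np.array(d['bbox'][2:])/2-p)))
    px=(205,208) if n=='scene' else (422,229)
    V['cup'].append((c,hull(pick('cup',px)['mask'])))
    px=(396,199) if n=='scene' else (246,212)
    V['pot'].append((c,hull(pick('pot',px)['mask'])))
    px=(397,154) if n=='scene' else (241,206)
    m=pick('brush',px)['mask']; hsv=cv2.cvtColor(c['image'],cv2.COLOR_RGB2HSV)
    d=(m&(hsv[...,2]<60)).astype(np.uint8); d=cv2.morphologyEx(d,cv2.MORPH_OPEN,np.ones((3,3)))
    print(n,'mask',m.sum(),'dark',d.sum(),cv2.boundingRect(d)); V['h'].append((c,hull(d)))
for t,p0,h,r in(('cup',[.484,-.28,0],.095,.039),('pot',[.535,.14,0],.055,.046),('h',[.535,.14,.145],.1,.011)):
    print(t,fit(V[t],p0,h,r),fit(V[t],p0,h,r,False))
E
```

```text
scene mask 1004 dark 354 (398, 114, 13, 42)
top mask 656 dark 188 (223, 187, 17, 19)Traceback (most recent call last):
  File "<stdin>", line 15, in <module>
  File "fit.py", line 15, in fit
    s=minimize(f,p0,method='Nelder-Mead',options=dict(xatol=1e-4,fatol=1e-5,initial_simplex=np.vstack([p0,p0+.01*np.eye(len(p0))])))
    res = _minimize_neldermead(fun, x0, args, callback, bounds=bounds,
                               **options)
    fsim[k] = func(sim[k])
              ~~~~^^^^^^^^
    fx = function(np.copy(x), *(wrapper_args + args))
  File "fit.py", line 13, in <lambda>
    f=lambda p:-sum(iou(sil(c,p[0],p[1],p[2] if dz else p0[2],(p[2] if dz else p0[2])+h,r),H) for c,H in views)
                ~~~^^^^^^^^^^^^^^^^^^^^^^^^^^^^^^^^^^^^^^^^^^^^^^^^^^^^^^^^^^^^^^^^^^^^^^^^^^^^^^^^^^^^^^^^^^^^
  File "fit.py", line 13, in <genexpr>
    f=lambda p:-sum(iou(sil(c,p[0],p[1],p[2] if dz else p0[2],(p[2] if dz else p0[2])+h,r),H) for c,H in views)
                                                        ~~^^^
IndexError: index 2 is out of bounds for axis 0 with size 2
```

```bash
sed -i 's/^    f=lambda/    z0=p0[2]\n    f=lambda/; s/else p0\[2\]/else z0/g' fit.py
cat > run.py <<'E'
from fit import *
V={'cup':[],'pot':[],'h':[]}
for n in ['scene','top']:
    c=read_camera(n)
    pick=lambda t,p:min(regions_of(n,t),key=lambda d:np.hypot(*(np.array(d['bbox'][:2])+np.array(d['bbox'][2:])/2-p)))
    px=(205,208) if n=='scene' else (422,229)
    V['cup'].append((c,hull(pick('cup',px)['mask'])))
    px=(396,199) if n=='scene' else (246,212)
    V['pot'].append((c,hull(pick('pot',px)['mask'])))
    px=(397,154) if n=='scene' else (241,206)
    m=pick('brush',px)['mask']; hsv=cv2.cvtColor(c['image'],cv2.COLOR_RGB2HSV)
    m=cv2.dilate(m.astype(np.uint8),np.ones((5,5)))>0
    d=(m&(hsv[...,2]<60)).astype(np.uint8); d=cv2.morphologyEx(d,cv2.MORPH_OPEN,np.ones((3,3)))
    k=cv2.connectedComponentsWithStats(d); i=1+np.argmax(k[2][1:,4]); d=k[1]==i
    print(n,k[2][i]); V['h'].append((c,hull(d)))
for t,p0,h,r in(('cup',[.484,-.28,0],.095,.039),('pot',[.535,.14,0],.055,.046),('h',[.535,.14,.145],.1,.011)):
    print(t,fit(V[t],p0,h,r),fit(V[t],p0,h,r,False),[fit([v],p0,h,r,False) for v in V[t]])
E
python3 run.py
```

```text
scene [398 114  13  42 357]
top [223 187  17  19 214]
cup (array([ 0.4861, -0.276 ,  0.0031]), np.float64(0.9534726032424254)) (array([ 0.4863, -0.2763]), np.float64(0.9518707862070928)) [(array([ 0.4825, -0.2753]), np.float64(0.9504947172956599)), (array([ 0.4869, -0.2772]), np.float64(0.9720691373990293))]
pot (array([ 0.5325,  0.1443, -0.0059]), np.float64(0.8585743858920993)) (array([0.5331, 0.1438]), np.float64(0.8522315648102137)) [(array([0.53  , 0.1469]), np.float64(0.8501678715143426)), (array([0.5362, 0.1412]), np.float64(0.8614743308037128))]
h (array([0.5321, 0.1423, 0.1399]), np.float64(0.7167613647645124)) (array([0.5322, 0.1422]), np.float64(0.7096471045064854)) [(array([0.5246, 0.1465]), np.float64(0.7014854155955337)), (array([0.5289, 0.1394]), np.float64(0.7396908781651217))]
```

Emit:
apply_moves --fingers '[1,1,1,1,1,1,1,1,1,1]' --travel '[[0.47,-0.5,-0.26],[0.47,-0.5,-0.26],[0.47,-0.5,-0.26],[0.47,-0.5,-0.26],[0.47,-0.5,-0.26],[0.47,-0.5,0],[0.47,-0.5,0],[0.47,-0.5,0],[0.47,-0.5,0],[0.47,-0.5,0]]' --rotation '[[0,0,0],[0,0,0],[0,0,0],[0,0,0],[0,0,0],[0,0,0],[0,0,0],[0,0,0],[0,0,0],[0,0,0]]'

```text
time: 3.2
tool_pos: [0.3944, -0.2824, 0.2966]
tcp_rot: [3.065, 0.688, 0.001]
wrist_force: [1.6, 0.1, -0.0]
width: 0.999
grip_force: 0.0
```

Emit:
apply_moves --fingers '[1,1,1,1,1,1,1,1,1,1,1,1]' --travel '[[0.47,-0.5,-0.26],[0.47,-0.5,-0.26],[0.47,-0.5,-0.26],[0.47,-0.5,-0.26],[0.47,-0.5,-0.26],[0.47,-0.5,0],[0.47,-0.5,0],[0.47,-0.5,0],[0.47,-0.5,0],[0.47,-0.5,0],[0,0,0],[0,0,0]]' --rotation '[[0,0,0],[0,0,0],[0,0,0],[0,0,0],[0,0,0],[0,0,0],[0,0,0],[0,0,0],[0,0,0],[0,0,0],[0,0,0],[0,0,0]]'

```text
time: 4.4
tool_pos: [0.4996, 0.0433, 0.3612]
tcp_rot: [3.064, 0.691, -0.001]
wrist_force: [0.3, -0.7, -0.3]
width: 0.998
grip_force: 0.0
```

Run:
```python
from h import *
np.set_printoptions(precision=4,suppress=True)
c=read_camera('wrist'); s=read_state(); print(s['tool_pos'],R.from_rotvec(s['tcp_rot']).as_matrix(),s['q'])
print(ray(c,(320,200)))
for t in('brush','pot'):
    for d in regions_of('wrist',t): print(t,d['p'],d['bbox'])
    for d in tip_of('wrist',t): print(t,d['p'],d['location'])
cv2.imwrite('pics/w1.png',c['image'][:,:,::-1])
```

```text
[0.4995 0.0426 0.3613] [[ 0.9037  0.4282 -0.0002]
 [ 0.4282 -0.9037 -0.0006]
 [-0.0005  0.0004 -1.    ]] [ 0.0357 -0.1235  1.782  -0.0006  1.4834  1.1641]
(array([0.5611, 0.0725, 0.5027]), array([-0.2286, -0.1121, -0.967 ]))
brush 0.74 [202.7, 83.3, 77.6, 46.4]
brush 0.64 [267.4, 0.0, 48.1, 34.9]
brush 0.96 [262.7, 105.8]
brush 0.89 [293.1, 13.5]
pot 0.68 [227.0, 65.6, 72.2, 76.0]
```

View pics/w1.png

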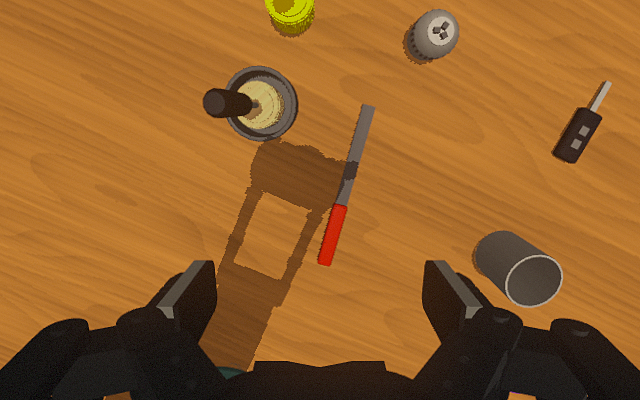

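The wrist view shows the handle end at about (214,103), the pot rim centred at about (263,103), and the steel cup's mouth at about (533,280). I compute positions from it.

Run:
```python
from fit import *
c=read_camera('wrist')
for p,z in(((214,103),.24),((263,103),.055),((533,280),.095)): print(p,atz(c,p,z))
mp=max(regions_of('wrist','pot'),key=lambda d:d['p'])['mask']
v=cv2.cvtColor(c['image'],cv2.COLOR_RGB2HSV)[...,2]; d=np.zeros((400,640),np.uint8); d[80:125,195:252]=(v[80:125,195:252]<55); d=cv2.morphologyEx(d,cv2.MORPH_OPEN,np.ones((7,7)))
print(cv2.boundingRect(d))
print('h',fit([(c,hull(d))],[.532,.142,.145],.1,.011,False))
cu=[r for r in regions_of('wrist','cup') ]; print([(r['p'],r['bbox']) for r in cu])
print('pot',fit([(c,hull(mp))],[.532,.142,0],.055,.046,False))
for r in cu:
    if r['bbox'][0]>450: print('cup',fit([(c,hull(r['mask']))],[.486,-.276,0],.095,.039,False))
```

```text
(214, 103) [0.5321 0.1415 0.24  ]
(263, 103) [0.5374 0.1361 0.055 ]
(533, 280) [ 0.4858 -0.2754  0.095 ]
(0, 0, 0, 0)Traceback (most recent call last):
  File "<stdin>", line 7, in <module>
  File "fit.py", line 9, in hull
    k=cv2.findContours(m.astype(np.uint8),0,2)[0]; return cv2.convexHull(max(k,key=cv2.contourArea)).astype(np.float32)
                                                                         ~~~^^^^^^^^^^^^^^^^^^^^^^^
ValueError: max() iterable argument is empty
```

Emit:
apply_moves --fingers '[1,1,1,1,1,1]' --travel '[[0.36,-0.38,0],[0.36,-0.38,0],[0.36,-0.38,0],[0.36,-0.38,0],[0,0,0],[0,0,0]]' --rotation '[[0,0,0],[0,0,0],[0,0,0],[0,0,0],[0,0,0],[0,0,0]]'

```text
time: 5.35
tool_pos: [0.5322, 0.1419, 0.3611]
tcp_rot: [3.065, 0.689, -0.001]
wrist_force: [-0.2, 0.7, 0.4]
width: 1.0
grip_force: 0.0
```

Run:
```python
from h import *
c=read_camera('wrist'); s=read_state(); print(s['tool_pos'])
im=c['image'].copy()
for p in([.532,.1415,.24],[*s['tool_pos'][:2],.24],[.5365,.139,.055]): 
    q=proj(c,np.array(p)); print(q); cv2.drawMarker(im,tuple(int(v) for v in q),(255,0,255),0,12)
cv2.imwrite('pics/w2.png',im[:,:,::-1])
```

```text
[0.53212623 0.1415249  0.36118154]
[319.32536797 199.18129539]
[319.36589985 199.02622282]
[322.40580863 160.64537338]
```

View pics/w2.png

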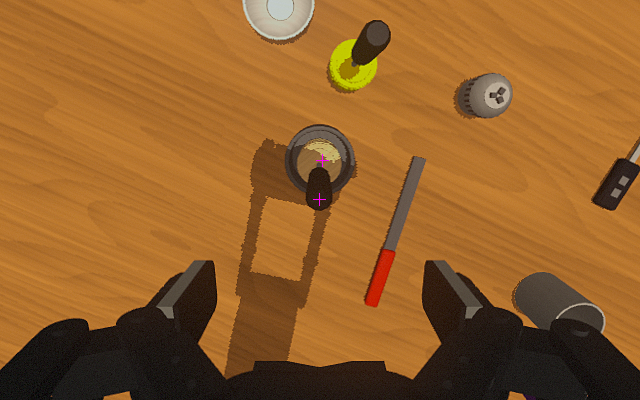

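The marker sits on the handle end at (319,199), so the gripper is centred. The pot rim is at (320,160). I descend and grip.

Emit:
apply_moves --fingers '[1,1,1,1,1,1,1,1]' --travel '[[0,0,0.5],[0,0,0.5],[0,0,0.5],[0,0,0.5],[0,0,0.5],[0,0,0.5],[0,0,0.46],[0,0,0]]' --rotation '[[0,0,0],[0,0,0],[0,0,0],[0,0,0],[0,0,0],[0,0,0],[0,0,0],[0,0,0]]'

```text
time: 6.2
tool_pos: [0.5293, 0.1403, 0.1846]
tcp_rot: [3.065, 0.686, -0.012]
wrist_force: [-1.4, -0.6, 0.0]
width: 0.997
grip_force: 0.0
```

Emit:
apply_moves --fingers '[0,0,0,0,0,0,0,0,0,0]' --travel '[[0,0,0],[0,0,0],[0,0,0],[0,0,0],[0,0,0],[0,0,0],[0,0,0],[0,0,0],[0,0,0],[0,0,0]]' --rotation '[[0,0,0],[0,0,0],[0,0,0],[0,0,0],[0,0,0],[0,0,0],[0,0,0],[0,0,0],[0,0,0],[0,0,0]]' --newtons 60

```text
time: 7.2
tool_pos: [0.5332, 0.1426, 0.1897]
tcp_rot: [-3.065, -0.689, -0.004]
wrist_force: [-1.2, 0.6, 6.4]
width: 0.245
grip_force: 59.1
```

Emit:
apply_moves --fingers '[0,0,0,0,0,0,0,0,0,0]' --travel '[[0,0,-0.2],[0,0,-0.36],[0,0,-0.4],[0,0,-0.4],[0,0,-0.4],[0,0,-0.4],[0,0,-0.4],[0,0,-0.3],[0,0,-0.14],[0,0,0]]' --rotation '[[0,0,0],[0,0,0],[0,0,0],[0,0,0],[0,0,0],[0,0,0],[0,0,0],[0,0,0],[0,0,0],[0,0,0]]'

```text
time: 8.2
tool_pos: [0.5327, 0.1424, 0.3393]
tcp_rot: [3.065, 0.688, 0.002]
wrist_force: [0.1, -0.6, -1.2]
width: 0.242
grip_force: 58.6
```

Run:
```python
from h import *
ims=[]
s=read_state(); print(s['tool_pos'],s['tcp_rot'],s['width'],s['wrist_force'])
for n in('scene','top'):
    c=read_camera(n); im=c['image'].copy(); t=s['tool_pos']
    for p in([t[0],t[1],t[2]+.014],[t[0],t[1],t[2]-.186]): 
        q=proj(c,np.array(p)); print(n,q); cv2.drawMarker(im,tuple(int(v) for v in q),(255,0,255),0,8)
    q=q.astype(int); ims.append(cv2.resize(im[max(q[1]-160,0):max(q[1]-160,0)+240,q[0]-120:q[0]+120],(400,400)))
cv2.imwrite('pics/l.png',cv2.hconcat(ims)[:,:,::-1])
```

```text
[0.53265194 0.14235162 0.33926486] [3.06520917e+00 6.88422589e-01 2.41108062e-03] 0.24184913675403288 [ 0.08995428 -0.63214064 -1.16406351]
scene [412.37338548  64.93087399]
scene [400.48249315 151.46005751]
top [214.46135028 175.01486674]
top [234.94140291 201.15484656]
```

View pics/l.png

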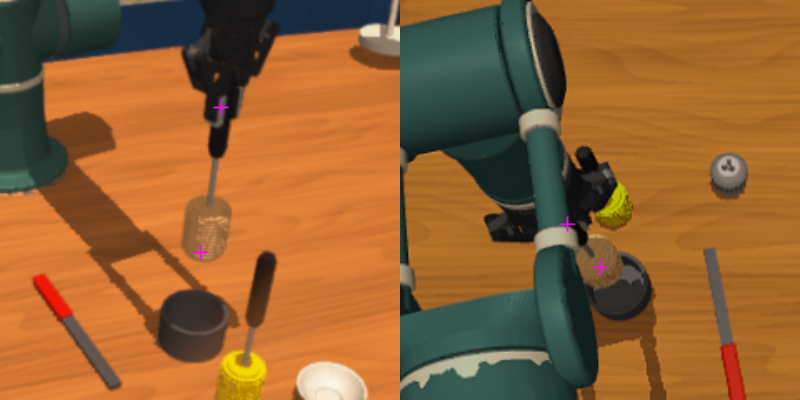

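Emit:
apply_moves --fingers '[0,0,0,0,0,0,0,0,0,0,0,0]' --travel '[[-0.17,0.28,0],[-0.3,0.49,0],[-0.435,0.702,0],[-0.435,0.702,0],[-0.435,0.702,0],[-0.435,0.702,0],[-0.435,0.702,0],[-0.435,0.702,0],[-0.435,0.702,0],[-0.435,0.702,0],[-0.3,0.49,0],[-0.17,0.28,0]]' --rotation '[[0,0,0],[0,0,0],[0,0,0],[0,0,0],[0,0,0],[0,0,0],[0,0,0],[0,0,0],[0,0,0],[0,0,0],[0,0,0],[0,0,0]]'

```text
time: 9.5
tool_pos: [0.4838, -0.2783, 0.3369]
tcp_rot: [-3.065, -0.684, 0.004]
wrist_force: [0.3, 0.6, -1.7]
width: 0.236
grip_force: 58.8
```

Emit:
apply_moves --fingers '[0,0,0]' --travel '[[0,0,0],[0,0,0],[0,0,0]]' --rotation '[[0,0,0],[0,0,0],[0,0,0]]'

```text
time: 9.8
tool_pos: [0.4855, -0.2745, 0.3381]
tcp_rot: [-3.064, -0.69, 0.0]
wrist_force: [0.2, -0.4, -0.7]
width: 0.238
grip_force: 58.9
```

```bash
cat > chk.py <<'E'
import sys
from fit import *
ims=[];rs=[]
s=read_state(); t=s['tool_pos']; print(t,s['tcp_rot'])
T0=np.array(eval(sys.argv[1])); h=float(sys.argv[2]); r=float(sys.argv[3])
for n in('scene','top','wrist'):
    c=read_camera(n); im=c['image'].copy()
    for d in tip_of(n,'brush')[:3]: print(n,'brush',d['p'],d['location'],atz(c,d['location'],t[2]-.186))
    cv2.polylines(im,[sil(c,*T0,h,h,r).astype(int)],True,(255,0,255))
    cv2.polylines(im,[sil(c,*t[:2],t[2]-.186,t[2]-.186,.022).astype(int)],True,(0,255,255))
    q=proj(c,np.array([*T0,.1])).astype(int); x=int(np.clip(q[0]-80,0,480)); y=int(np.clip(q[1]-110,0,240)); ims.append(cv2.resize(im[y:y+160,x:x+160],(266,266) if 0 else (266,266)))
cv2.imwrite(sys.argv[4],cv2.resize(cv2.hconcat(ims),(798,266))[:,:,::-1])
E
python3 chk.py "[.486,-.2755]" .095 .039 pics/c1.png
```

```text
[ 0.4855 -0.2745  0.3381] [-3.064  -0.6899  0.0001]
scene brush 0.76 [420.8, 239.6] [0.7702 0.0816 0.1521]
top brush 0.75 [243.0, 165.8] [0.6118 0.1279 0.1521]
top brush 0.56 [433.9, 224.3] [ 0.4802 -0.2805  0.1521]
top brush 0.33 [201.4, 153.8] [0.6402 0.221  0.1521]
wrist brush 0.88 [320.6, 182.6] [ 0.4857 -0.2764  0.1521]
```

View pics/c1.png

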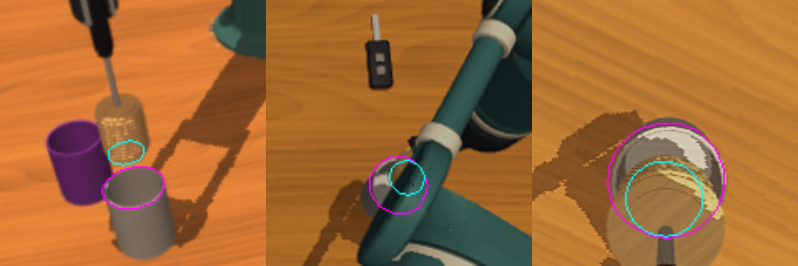

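The cup-rim overlay matches the rim in all three views, and the brush foot is over the mouth. I start stroke 1, with a force check part-way down.

Emit:
apply_moves --fingers '[0,0,0,0,0,0,0]' --travel '[[0.02,0.01,0.2],[0,0,0.3],[0,0,0.3],[0,0,0.3],[0,0,0.3],[0,0,0.2],[0,0,0]]' --rotation '[[0,0,0],[0,0,0],[0,0,0],[0,0,0],[0,0,0],[0,0,0],[0,0,0]]'

```text
time: 10.8
tool_pos: [0.4854, -0.275, 0.2556]
tcp_rot: [-3.062, -0.687, 0.005]
wrist_force: [-0.1, -0.7, -1.5]
width: 0.241
grip_force: 58.8
```

Emit:
apply_moves --fingers '[0,0,0,0,0,0,0,0]' --travel '[[0,0,0.2],[0,0,0.25],[0,0,0.25],[0,0,0.25],[0,0,0.2],[0,0,0.1],[0,0,0],[0,0,0]]' --rotation '[[0,0,0],[0,0,0],[0,0,0],[0,0,0],[0,0,0],[0,0,0],[0,0,0],[0,0,0]]'

```text
time: 11.6
tool_pos: [0.4868, -0.2759, 0.196]
tcp_rot: [3.065, 0.688, 0.0]
wrist_force: [0.3, -0.4, -1.1]
width: 0.243
grip_force: 58.8
```

Emit:
apply_moves --fingers '[0,0,0,0,0,0,0,0,0,0,0]' --travel '[[0,0,0.06],[0,0,0],[0,0,0],[0,0,-0.2],[0,0,-0.3],[0,0,-0.3],[0,0,-0.3],[0,0,-0.1],[0,0,0],[0,0,0],[0,0,0]]' --rotation '[[0,0,0],[0,0,0],[0,0,0],[0,0,0],[0,0,0],[0,0,0],[0,0,0],[0,0,0],[0,0,0],[0,0,0],[0,0,0]]'

```text
time: 12.7
tool_pos: [0.4861, -0.2754, 0.2518]
tcp_rot: [-3.064, -0.688, 0.002]
wrist_force: [-0.0, -0.4, -1.4]
width: 0.242
grip_force: 58.9
```

Emit:
apply_moves --fingers '[0,0,0,0,0,0,0,0]' --travel '[[0,0,0.2],[0,0,0.3],[0,0,0.3],[0,0,0.3],[0,0,0.1],[0,0,0],[0,0,0],[0,0,0]]' --rotation '[[0,0,0],[0,0,0],[0,0,0],[0,0,0],[0,0,0],[0,0,0],[0,0,0],[0,0,0]]'

```text
time: 13.5
tool_pos: [0.4869, -0.2759, 0.1931]
tcp_rot: [3.065, 0.688, 0.001]
wrist_force: [0.3, -0.3, -1.1]
width: 0.241
grip_force: 58.9
```

Emit:
apply_moves --fingers '[0,0,0,0,0,0,0,0]' --travel '[[0,0,-0.2],[0,0,-0.3],[0,0,-0.3],[0,0,-0.3],[0,0,-0.1],[0,0,0],[0,0,0],[0,0,0]]' --rotation '[[0,0,0],[0,0,0],[0,0,0],[0,0,0],[0,0,0],[0,0,0],[0,0,0],[0,0,0]]'

```text
time: 14.3
tool_pos: [0.4861, -0.2753, 0.2518]
tcp_rot: [-3.064, -0.688, 0.002]
wrist_force: [-0.2, 0.1, -2.1]
width: 0.238
grip_force: 58.9
```

Emit:
apply_moves --fingers '[0,0,0,0,0,0,0,0,0]' --travel '[[0,0,0.2],[0,0,0.3],[0,0,0.3],[0,0,0.3],[0,0,0.1],[0,0,0],[0,0,0],[0,0,0],[0,0,0]]' --rotation '[[0,0,0],[0,0,0],[0,0,0],[0,0,0],[0,0,0],[0,0,0],[0,0,0],[0,0,0],[0,0,0]]'

```text
time: 15.2
tool_pos: [0.4869, -0.2759, 0.1932]
tcp_rot: [3.065, 0.688, 0.001]
wrist_force: [0.2, 0.1, -0.1]
width: 0.238
grip_force: 58.9
```

Emit:
apply_moves --fingers '[0,0,0,0]' --travel '[[0,0,0.05],[0,0,0.04],[0,0,0],[0,0,0]]' --rotation '[[0,0,0],[0,0,0],[0,0,0],[0,0,0]]'

```text
time: 15.6
tool_pos: [0.4872, -0.276, 0.1897]
tcp_rot: [3.064, 0.688, 0.002]
wrist_force: [-2.0, 0.9, 4.9]
width: 0.238
grip_force: 59.5
```

Floor contact comes at TCP z 0.1897, the same height as the grasp on the pot floor. All three strokes therefore reached within about 6 mm of the floor. I return to the pot.

Emit:
apply_moves --fingers '[0,0,0,0,0,0,0,0,0,0,0]' --travel '[[0,0,-0.2],[0,0,-0.36],[0,0,-0.4],[0,0,-0.4],[0,0,-0.4],[0,0,-0.4],[0,0,-0.4],[0,0,-0.3],[0,0,-0.14],[0,0,0],[0,0,0]]' --rotation '[[0,0,0],[0,0,0],[0,0,0],[0,0,0],[0,0,0],[0,0,0],[0,0,0],[0,0,0],[0,0,0],[0,0,0],[0,0,0]]'

```text
time: 16.7
tool_pos: [0.4863, -0.2755, 0.3373]
tcp_rot: [-3.064, -0.688, 0.002]
wrist_force: [0.0, 0.0, -0.3]
width: 0.244
grip_force: 58.9
```

Emit:
apply_moves --fingers '[0,0,0,0,0,0,0,0,0,0,0,0]' --travel '[[0.17,-0.28,0],[0.3,-0.49,0],[0.4375,-0.697,0],[0.4375,-0.697,0],[0.4375,-0.697,0],[0.4375,-0.697,0],[0.4375,-0.697,0],[0.4375,-0.697,0],[0.4375,-0.697,0],[0.4375,-0.697,0],[0.3,-0.49,0],[0.17,-0.28,0]]' --rotation '[[0,0,0],[0,0,0],[0,0,0],[0,0,0],[0,0,0],[0,0,0],[0,0,0],[0,0,0],[0,0,0],[0,0,0],[0,0,0],[0,0,0]]'

```text
time: 17.9
tool_pos: [0.534, 0.1438, 0.337]
tcp_rot: [-3.063, -0.692, 0.004]
wrist_force: [0.4, -0.4, -1.1]
width: 0.243
grip_force: 59.0
```

Emit:
apply_moves --fingers '[0,0,0]' --travel '[[0,0,0],[0,0,0],[0,0,0]]' --rotation '[[0,0,0],[0,0,0],[0,0,0]]'

```text
time: 18.2
tool_pos: [0.535, 0.1397, 0.338]
tcp_rot: [3.065, 0.687, -0.001]
wrist_force: [0.1, 0.1, -1.4]
width: 0.24
grip_force: 59.0
```

```bash
python3 chk.py "[.536,.140]" .055 .046 pics/c2.png
```

```text
[0.535  0.1397 0.338 ] [ 3.065   0.6865 -0.001 ]
scene brush 0.98 [421.2, 244.5] [0.7806 0.0776 0.152 ]
scene brush 0.57 [400.6, 148.1] [0.5205 0.1479 0.152 ]
top brush 0.82 [237.4, 199.8] [0.5359 0.1374 0.152 ]
top brush 0.63 [244.3, 168.5] [0.6056 0.1248 0.152 ]
wrist brush 0.71 [319.0, 184.5] [0.5328 0.1386 0.152 ]
wrist brush 0.71 [349.8, 70.6] [0.6378 0.1579 0.152 ]
```

View pics/c2.png

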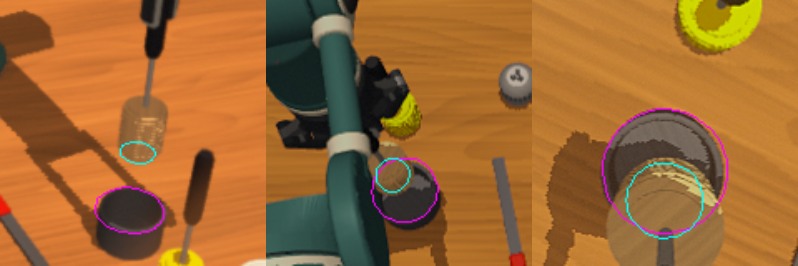

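The pot overlay matches within about 2 mm and the brush is over its mouth. I lower it.

Emit:
apply_moves --fingers '[0,0,0,0,0,0,0,0,0,0,0,0]' --travel '[[0,0,0.2],[0,0,0.3],[0,0,0.35],[0,0,0.35],[0,0,0.35],[0,0,0.35],[0,0,0.35],[0,0,0.3],[0,0,0.2],[0,0,0.14],[0,0,0.06],[0,0,0]]' --rotation '[[0,0,0],[0,0,0],[0,0,0],[0,0,0],[0,0,0],[0,0,0],[0,0,0],[0,0,0],[0,0,0],[0,0,0],[0,0,0],[0,0,0]]'

```text
time: 19.7
tool_pos: [0.5352, 0.1409, 0.1907]
tcp_rot: [-3.065, -0.688, 0.0]
wrist_force: [0.1, -0.2, -0.4]
width: 0.242
grip_force: 59.0
```

Emit:
apply_moves --fingers '[0,0,0]' --travel '[[0,0,0.02],[0,0,0],[0,0,0]]' --rotation '[[0,0,0],[0,0,0],[0,0,0]]'

```text
time: 20.0
tool_pos: [0.5356, 0.1409, 0.1905]
tcp_rot: [-3.065, -0.688, -0.002]
wrist_force: [-0.6, -0.3, -1.1]
width: 0.24
grip_force: 59.0
```

Emit:
apply_moves --fingers '[0.26,0.3,0.35,0.45,0.6,0.8,1,1,1,1,1,1]' --travel '[[0,0,0.01],[0,0,0],[0,0,0],[0,0,0],[0,0,0],[0,0,0],[0,0,0],[0,0,0],[0,0,0],[0,0,0],[0,0,0],[0,0,0]]' --rotation '[[0,0,0],[0,0,0],[0,0,0],[0,0,0],[0,0,0],[0,0,0],[0,0,0],[0,0,0],[0,0,0],[0,0,0],[0,0,0],[0,0,0]]' --newtons 20

```text
time: 21.2
tool_pos: [0.5352, 0.1408, 0.1893]
tcp_rot: [3.065, 0.688, -0.0]
wrist_force: [-0.2, -0.3, -0.3]
width: 1.001
grip_force: 0.0
```

Emit:
apply_moves --fingers '[1,1,1,1,1,1,1,1,1,1]' --travel '[[0,0,-0.2],[0,0,-0.35],[0,0,-0.45],[0,0,-0.45],[0,0,-0.45],[0,0,-0.45],[0,0,-0.45],[0,0,-0.4],[0,0,0],[0,0,0]]' --rotation '[[0,0,0],[0,0,0],[0,0,0],[0,0,0],[0,0,0],[0,0,0],[0,0,0],[0,0,0],[0,0,0],[0,0,0]]'

```text
time: 22.2
tool_pos: [0.5353, 0.1409, 0.3498]
tcp_rot: [-3.065, -0.688, -0.002]
wrist_force: [-0.4, 0.2, -0.3]
width: 0.997
grip_force: 0.0
```

```bash
python3 chk.py "[.536,.140]" .055 .046 pics/c3.png; python3 -c "
from h import *
s=read_state();print(s['width'],s['grip_force'],s['wrist_force'])"
```

```text
[0.5353 0.1409 0.3498] [-3.0652 -0.6884 -0.002 ]
scene brush 0.95 [392.9, 203.0] [0.6834 0.0632 0.1638]
scene brush 0.76 [421.9, 241.4] [0.7834 0.0757 0.1638]
top brush 0.97 [244.4, 170.1] [0.5985 0.1225 0.1638]
top brush 0.91 [247.2, 213.8] [0.5028 0.1135 0.1638]
wrist brush 0.96 [349.7, 70.5] [0.6361 0.159  0.1638]
wrist brush 0.72 [317.0, 156.8] [0.5551 0.1526 0.1638]
wrist brush 0.46 [390.3, 245.9] [0.5057 0.048  0.1638]
0.9971110866147815 0.0 [ 0.19187305 -0.3614013  -0.49453833]
```

View pics/c3.png

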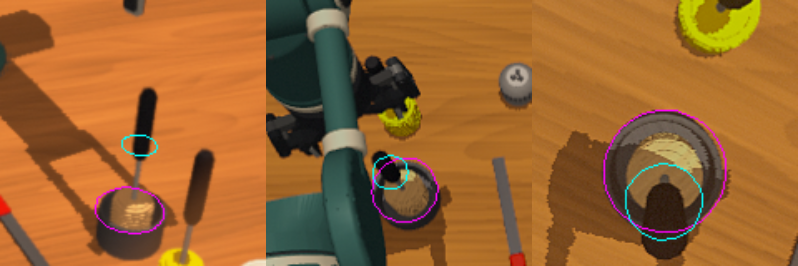

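The brush stands upright in the pot, released, and the gripper is clear above it. The pot matches its overlay and the other things are in place, so I hand the job in.

```bash
python3 -c "
from workcell import *
print(finish_job())"
```

```text
the job is handed in; nothing more can be done
None
```

I scrubbed the cup with three full strokes, stood the brush upright in its pot and let go of it, and handed the job in; the hand-in returned no verdict.

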